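# Load a vial and index the filling slide to its next hole

## Task

Take the amber vial without a cap out of the pocket tray and stand it fully down in the white nest of the filling slide, which is locked at its loading hole. Then pull up the slide's black lock knob, slide the carriage along the rail to the next hole so that the vial stands under the filling nozzle, let the pin go fully home in that hole, and finish while still holding the knob with the pin home. Leave the capped vials and everything else on the bench as they are.

Things in the scene. Friction and masses are not known exactly. Their poses are not given: they have to be found in the camera images.
- vial: The amber glass vial without a cap: round body 18 mm in diameter and 40 mm tall, then a 13 mm neck up to 50 mm; 15 to 31 g. Origin at the centre of its underside, z up along the vial. It stands in one of the tray's pockets, sunk 14 mm, the three capped vials in others at least 70 mm away centre to centre.
- tray: Pale acrylic pocket tray, 172 mm (its x) by 134 mm (its y), 22 mm high, fixed to the bench; 4 by 3 round pockets at 38 mm pitch, 20 mm wide and 14 mm deep (pocket floor 8 mm above the bench). Origin at the centre of its underside.
- gold_vial: Clear vial in the tray with a gold cap, 18 mm in diameter, 66 mm tall. Origin at the centre of its underside. Leave it alone.
- silver_vial: The same with a silver cap. Leave it alone.
- black_vial: The same with a black cap. Leave it alone.
- station: The filling slide, fixed: base plate x -53 to 153 mm, y -73 to 263 mm, 10 mm thick. A square steel rail runs along its y over x = 0, its top 45 mm up, with three holes in the top at y = 0 (loading), 80 (filling) and 160 mm; the blue carriage rides on it. Origin on the bench straight below the loading hole; x points from the rail to the nest, y from the loading to the filling hole, z up.
- carriage (a joint): Travel of the blue carriage along the rail (the station's y), in m: 0 at the loading hole, 0.080 with the pin over the filling hole (the next one), 0.160 at the third. It slides with about 2 N of friction and cannot move more than 1 to 2 mm while the pin is in a hole.
- plunger (a joint): How far the lock plunger is pulled up, m: 0 with the pin fully home in a hole, 0.016 at its upper stop. A spring pulls it down, 6 N at 0, 11 N at the top. The 10 mm thick round-nosed pin reaches 10 mm into the 12 mm hole: above about 0.010 it is clear of the hole; between holes it rests on the rail at about 0.010, and over a hole it springs home when let down.
- knob (a point): Middle of the lock plunger's black round knob, upright on the carriage over the rail: 26 mm in diameter, 32 mm tall (16 mm above and below this point). With the pin home this point is 82 mm above the bench; the 22 mm thick boss under the knob ends at 58 mm, the blue sleeve below (35 mm across the rail, 50 mm along it) at 50 mm.
- fill_hole (a point): Centre of the filling hole in the rail's top, 45 mm above the bench: the next hole from the loading hole.
- nest_floor (a point): Centre of the floor of the nest's pocket, where the vial's underside comes to stand, 36 mm above the bench. The nest is a white block 44 mm square on the carriage, 110 mm from the knob on the station's +x side; its top is 50 mm above the bench, the pocket 21 mm wide and 14 mm deep, open upwards.
- nozzle_tip (a point): Lower end of the filling nozzle, 98 mm above the bench, 12 mm above a seated vial's mouth when the carriage is at the filling hole. The nozzle is 4 mm thick, from 118 mm up 14 mm, under a 22 mm white block that ends at 175 mm; a boom at 165 mm height runs from it along the station's +y to a column, 16 mm thick, 178 mm high, at station x 110, y 238 mm.
- vial_mouth (a point): Centre of the vial's mouth, 50 mm above its underside.
- cap_upright: Loose black cap standing on the bench, 19 mm in diameter, 34 mm tall. Origin under its centre. Leave it alone.
- cap_gold: Loose gold cap standing on the bench, 19 mm in diameter, 34 mm tall. Origin under its centre. Leave it alone.
- flask: Conical glass flask, 76 mm wide, 122 mm tall. Origin under its centre. Leave it alone.
- beaker: Small glass beaker, 56 mm wide, 66 mm tall. Origin under its centre. Leave it alone.
Things that resemble listed ones, but are neither listed nor needed, are in the scene too. What is shaped like the vial but green or purple is not meant.

How it is judged:
By the outcome, as a careful person would: the job done as asked, in the order asked, and still so for the second after the job is handed in, while the arm keeps its last pose, push and grip.
It also fails if it takes over 51 s, if anything falls off the work surface, if the arm or the gripper's body presses on something with over 40 N, if the wrist force passes 120 N, or if a joint passes its speed limit or range.

## Robot

A 7-joint arm with a two-finger parallel gripper is mounted at the origin on the work surface. World frame = base frame: x ahead of the robot, y to its left, z up, the work surface at z = 0. Lengths are in m, angles in degrees, forces in N, time in s.
With the tool pointing down it reaches from about 0.425 to 0.875 m from the base axis. Payload 4.7 kg.
Tool frame: the origin (TCP) lies midway between the tips of the shut fingers; the grasp point (between the pads) lies 19 mm behind it; z points along the fingers, x is the direction in which the jaws open and shut, and the axes are right-handed (so a half turn about z gives the same grasp; the last joint's range is limited). The gripper opens to 87 mm and grips with 3 to 60 N. Pads are 19 mm wide; open, the fingers measure 117 mm over their backs; the gripper's body (75 mm by 190 mm) begins 51 mm behind the grasp point.
Start: joints at [-69.494, 18.392, -4.016, 83.108, 1.295, 78.541, -3.26], TCP at [0.219, 0.612, 0.223] pointing down, gripper open.
Joint ranges: [-163.93, 163.93], [-17.29, 119.83], [-79.2, 71.16], [3.27, 140.29], [-89.18, 269.18], [5.43, 117.66], [-154.24, 154.24]. Speed limits (degrees/s): [147.25, 147.25, 180, 180, 180, 180, 180].

## Interface

Orientations are given as [roll, pitch, yaw] about the fixed x, y, z axes, in that order (R = Rz(yaw) Ry(pitch) Rx(roll)).
In Python, from cell import env gives the robot as it stands.
- The arm moves only by the tool carry_out, never from a script. Its argument "plan" is a list of rows, each an object with "grip": the closure, from 0 (fully open) to 1 (shut); "dp": the shift along the tool's x, y, z in m, a list of three; "rotation": the turn, a rotation vector about the tool's x, y, z in degrees, a list of three. In form: [{"grip": grip, "dp": [dx, dy, dz], "rotation": [wx, wy, wz]}, ...]. A call has 1 to 8 rows; each row shifts and turns the pose as measured when the row begins, along the tool's axes as they then stand; what a row does not reach is not made up. A row lasts 1/12 s, in which the tool goes at most 41.7 mm and 7.16 degrees, less where a joint would pass 70% of its speed; a pose out of reach is approached as far as the arm can. A call is refused whole if a number of a shift passes 0.0417 or a number of a turn 7.16, either way. A call with a gripper value outside its range is refused whole. The fingers move at their own pace and stop on an object; "force" is the grip in N (left out, the last holds). Time passes only in rows, so rows that do not move let the fingers close. It gives the time, the measured TCP pose, the force and the opening at its end, in the units of the state.
- env.get_obs(): the state, without advancing time (a new reading comes with each control period).
- env.read_camera(name): name is "side" or "top" or "wrist"; returns the picture (420x560x3 uint8, red, green, blue); there is no depth.
- env.camera_params(name): a dict with "fx", "fy", "cx", "cy" (pixels), "k1" (the pictures are not rectified: a ray, as slopes to the right and down, at radius r is drawn at 1 + k1 r^2 times it, then the intrinsics apply), "R" (3x3) and "t" (3): a world point X has camera coordinates R X + t. Camera axes: x right, y down, z forward; pixel columns grow to the right and rows downward; lengths in m; the calibration is good to about 2 mm. A picture is of the moment at which its call begins: read the wrist's pose just before it. camera_params takes no time and is no camera call; for the wrist camera it gives the pose at the moment of the call.
- env.sign_off(): hands the job in, once; it reports no verdict.
The state is a dict: "time_s": time; "qpos": joint angles; "joint_velocities": joint speeds; "effort": joint torques, N m; "tool_pos": TCP position; "tool_rot": TCP orientation; "force": force on the tool from outside, world axes, zero at the start; "wrist_torque": the same for the moment, N m; "grip_width": finger opening in m.
Only numpy, scipy, OpenCV 4.12 (cv2) and the standard library are available. Lean on these libraries where they do the work, as an engineer would, in place of code of your own. Each camera call takes 0.05 s, during which the arm holds its last target. There are 200 camera calls.

## Working session

There is one attempt and no reset: what is moved stays moved. The work goes in short steps, Python scripts to look and compute and a tool call to move; the robot and the scene stay as the last step left them, time stands still between calls to the robot, and variables do not carry over. Pictures are saved under pics/ and viewed, about 8 in all and at most 12, crops included, and the job is handed in when it is done.

Besides the shell and the picture viewer there is one more tool, called after "Call:" by a JSON object that holds its "method" and its "body". carry_out: Moves the arm, as the interface text tells. Its arguments: {"type":"object","properties":{"plan":{"type":"array","items":{"type":"object","properties":{"grip":{"type":"number"},"dp":{"type":"array","items":{"type":"number"}},"rotation":{"type":"array","items":{"type":"number"}}}}},"force":{"type":"number"}},"required":["plan"]}

```bash
ls; mkdir -p pics
cat > h.py <<'E'
from cell import env
import numpy as np, cv2
from scipy.spatial.transform import Rotation as Ro
def snap(n,f):
    p=env.camera_params(n); im=env.read_camera(n); cv2.imwrite('pics/'+f+'.png',im[:,:,::-1]); return p,im
def ray(p,uv):
    K=np.array([[p['fx'],0,p['cx']],[0,p['fy'],p['cy']],[0,0,1.]])
    x=cv2.undistortPoints(np.array([[uv]],float),K,np.array([p['k1'],0,0,0.]))[0,0]
    R=np.array(p['R']);t=np.array(p['t']);return -R.T@t, R.T@np.array([x[0],x[1],1])
def onz(p,uv,z):
    c,d=ray(p,uv); return c+d*(z-c[2])/d[2]
def proj(p,X):
    K=np.array([[p['fx'],0,p['cx']],[0,p['fy'],p['cy']],[0,0,1.]])
    return cv2.projectPoints(np.array([X],float),cv2.Rodrigues(np.array(p['R']))[0],np.array(p['t'],float),K,np.array([p['k1'],0,0,0.]))[0][0,0]
E
python3 - <<'E'
from h import *
o=env.get_obs();print(o)
import pickle
d={}
for n in('top','side','wrist'):
    d[n]=snap(n,n+'0'); print(n,d[n][0])
pickle.dump(d,open('d0.pkl','wb'))
E
```

```text
pics
{'time_s': 0.0, 'qpos': array([-69.49470873,  18.43924234,  -4.01577346,  83.17579573,
         1.29452539,  78.54159268,  -3.26010712]), 'joint_velocities': array([ 0.09398149,  0.0183706 , -0.0165071 , -0.06782635, -0.07221807,
       -0.00390576,  0.00750003]), 'effort': array([ 1.71232268e-04, -4.91296613e+01, -4.03988706e-01, -3.12518191e+01,
       -6.39714953e-02,  4.39231354e-02,  1.63482664e-04]), 'tool_pos': array([0.21893645, 0.61141595, 0.22145166]), 'tool_rot': array([1.79994687e+02, 1.11409768e-01, 7.03045008e+01]), 'force': array([-0.00547829,  0.71342937,  0.44610125]), 'wrist_torque': array([ 0.04138515,  0.0012021 , -0.02396444]), 'grip_width': 0.08723321046648272}
top {'fx': 405.8793342888102, 'fy': 405.8793342888102, 'cx': 279.01292984407434, 'cy': 211.73106004065235, 'k1': -0.06080806625911431, 'R': array([[-3.05543459e-02, -9.99526443e-01, -3.64975753e-03],
       [-9.90858162e-01,  3.07689971e-02, -1.31352092e-01],
       [ 1.31402189e-01, -3.96985221e-04, -9.91329061e-01]]), 't': array([-0.0544965 ,  0.62200716,  0.85733011])}
side {'fx': 406.21381148509073, 'fy': 406.21381148509073, 'cx': 287.92247007445326, 'cy': 208.9184964316877, 'k1': -0.06705875899037692, 'R': array([[ 0.90180137, -0.43198273,  0.01205033],
       [-0.23454465, -0.51267185, -0.82592759],
       [ 0.36296432,  0.74199629, -0.56364742]]), 't': array([-0.61688024,  0.16095573,  0.78865423])}
wrist {'fx': 334.1666147934977, 'fy': 334.1666147934977, 'cx': 278.5836932768418, 'cy': 210.84501686489412, 'k1': -0.06097269109309891, 'R': array([[ 0.33716309,  0.94144575, -0.00097485],
       [ 0.91194255, -0.32633947,  0.24872341],
       [ 0.23384147, -0.08474936, -0.96857406]]), 't': array([-0.64902187, -0.03051102,  0.38920476])}
```

View pics/top0.png

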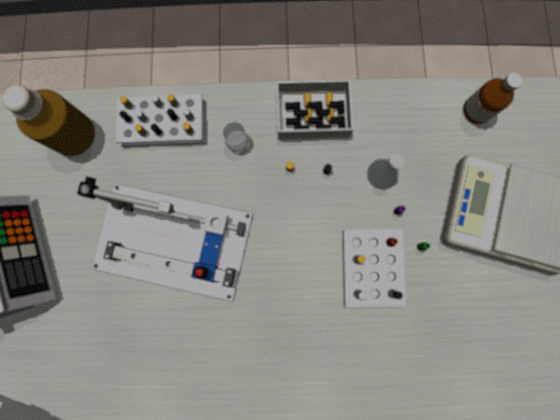

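View pics/side0.png

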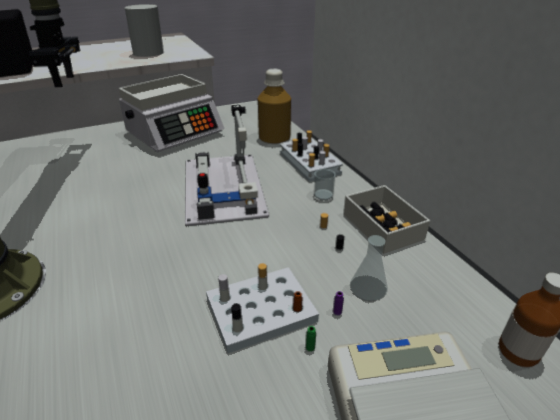

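Top view: the tray is at about (375,268) and the station has its blue carriage at (210,245), the white nest at (215,223) and the knob (red-topped black) at (200,272).

Candidates for the vial:
- (392,242): amber, uncapped, in the tray. This is my choice.
- (400,210): purple, on the bench.
- (424,246): green, on the bench.
- (361,260) gold-capped, (362,296) silver-capped, (397,295) black-capped: all in the tray.
- Rack and box parts at (160,120) and (314,108), and brown bottles at (55,120) and (490,100).

Close crop to check.

Run:
```python
from h import *
a=cv2.imread('pics/top0.png');s=cv2.imread('pics/side0.png')
c1=cv2.resize(a[225:315,335:435],None,fx=4,fy=4,interpolation=cv2.INTER_CUBIC)
c2=cv2.resize(a[205:295,155:255],None,fx=4,fy=4,interpolation=cv2.INTER_CUBIC)
cv2.imwrite('pics/c0.png',np.hstack([c1,c2]))
import pickle
d=pickle.load(open('d0.pkl','rb'));p,im=d['top']
# tray top corners by mask of pale
hsv=cv2.cvtColor(im,cv2.COLOR_RGB2HSV)
def comps(m,lo,hi,tag):
    n,l,st,c=cv2.connectedComponentsWithStats(m.astype(np.uint8))
    for i in range(1,n):
        if lo<st[i,4]<hi: print(tag,st[i],c[i].round(1))
H,S,V=[hsv[...,i].astype(int) for i in range(3)]
comps((S>120)&(H<14)&(V>40),8,400,'amber/red')
comps((H>100)&(H<125)&(S>120),20,2000,'blue')
t=(S<40)&(V>175)
comps(t,300,1e5,'white')
print(onz(p,(392,242),.058),onz(p,(200,272),.098),onz(p,(168,264),.045),onz(p,(215,223),.05))
```

```text
amber/red [478  79  35  31 350] [495.1  94.1]
amber/red [389 239   8   6  38] [392.5 241.3]
amber/red [195 268   8   8  42] [198.3 272. ]
blue [464 190   6   9  37] [466.6 193.9]
blue [462 202   5  10  38] [464.  206.7]
blue [459 215   5  10  37] [461.1 219.8]
blue [192 233  30  48 700] [209.1 255.2]
[ 0.54433709 -0.31533416  0.058     ] [0.49350129 0.09130414 0.098     ] [0.51210507 0.17180926 0.045     ] [0.59832575 0.06708163 0.05      ]
```

View pics/c0.png

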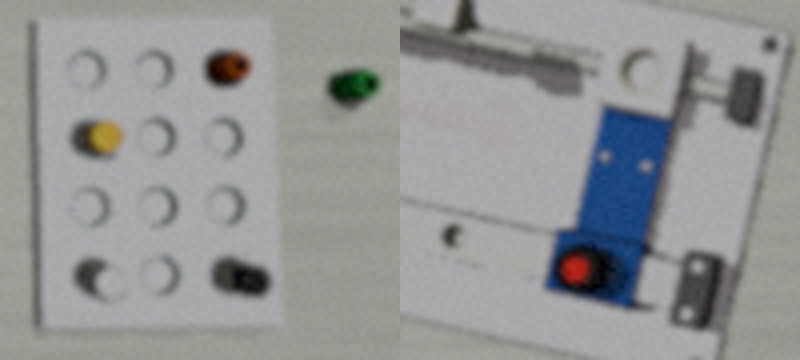

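The crop confirms the amber uncapped vial in the tray's far-right pocket (crop 226,68; full picture about 391,242). It also shows the nest pocket at (215.8,222.5), the fill hole at (168.8,264) and the knob at (198.5,272). Before choosing yaws I'll check the gripper's shape.

Run:
```python
from h import *
s=cv2.imread('pics/side0.png');w=cv2.imread('pics/wrist0.png')
c=cv2.resize(s[0:105,0:100],(400,420),interpolation=cv2.INTER_CUBIC)
cv2.imwrite('pics/c1.png',np.hstack([c,w[:,80:480]]))
import pickle
d=pickle.load(open('d0.pkl','rb'));p=d['top'][0]
k=onz(p,(198.5,272),.098);n=onz(p,(215.8,222.5),.05);h=onz(p,(168.8,264.2),.045)
v=onz(p,(391,242),.022)
print(k,n,h,v, onz(p,(391.3,275.5),.022),onz(p,(356.5,242.5),.022))
print(np.linalg.norm((n-k)[:2]),np.linalg.norm((h-k)[:2]),np.degrees(np.arctan2(*(n-k)[1::-1])),np.degrees(np.arctan2(*(h-k)[1::-1])))
ps=d['side'][0];print(proj(ps,[.219,.612,.223]))
```

```text
[0.49358418 0.09437991 0.098     ] [0.59937188 0.0653148  0.05      ] [0.51162531 0.17004763 0.045     ] [ 0.54615762 -0.32304685  0.022     ] [ 0.4716996 -0.3190283  0.022    ] [ 0.54760145 -0.24513894  0.022     ]
0.109707871520132 0.0777887283283768 -15.362901451911625 76.58958443092988
[63.36397048 80.87545325]
```

View pics/c1.png

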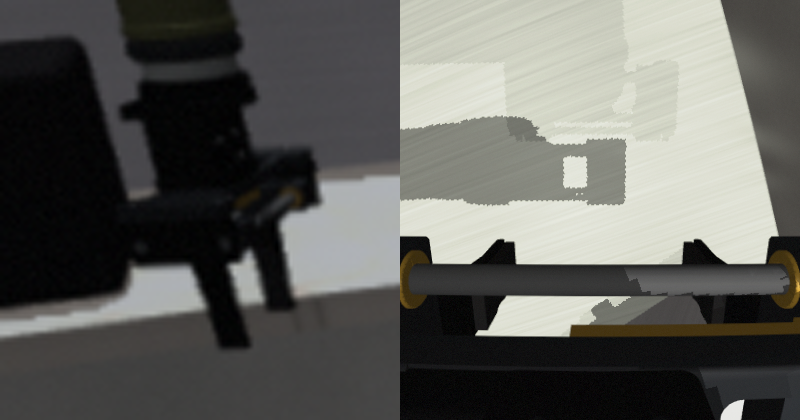

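Gripper is long along the jaw axis, with the camera on tool -y. So I'll use yaw ≈ -14 at the nest (body clear of the nozzle) and ≈ 76 at the knob. Next is a plan helper.

```bash
cat >> h.py <<'E'
def go(tgt,yaw,n=None,vmax=.036,wmax=6.5):
    o=env.get_obs();P=np.array(o['tool_pos']);y0=o['tool_rot'][2]
    print('pose',P.round(4),np.round(o['tool_rot'],2),'F',np.round(o['force'],1),'w',round(o['grip_width'],4),'t',o['time_s'])
    D=np.array(tgt)-P; dy=(yaw-y0+180)%360-180
    n=n or int(max(np.ceil(np.linalg.norm(D)/vmax),np.ceil(abs(dy)/wmax),1))
    R=Ro.from_euler('xyz',o['tool_rot'],degrees=True)
    Rt=Ro.from_euler('xyz',[180,0,yaw],degrees=True)
    rv=(R.inv()*Rt).as_rotvec(degrees=True)
    for i in range(n):
        Ri=R*Ro.from_rotvec(rv*i/n,degrees=True)
        print((Ri.inv().apply(D/n)).round(4).tolist(),(rv/n).round(2).tolist())
E
python3 - <<'E'
from h import *
import pickle
p=pickle.load(open('d0.pkl','rb'))['top'][0]
print(onz(p,(394.5,242),.058),'purple',onz(p,(400,210),.05),'green',onz(p,(424,246),.05))
go([.48,.12,.24],13)
E
```

```text
[ 0.54415553 -0.32077435  0.058     ] purple [ 0.61440703 -0.33995737  0.05      ] green [ 0.53363965 -0.38745306  0.05      ]
pose [0.219  0.6115 0.2217] [1.7999e+02 8.0000e-02 7.0300e+01] F [ 0.1 -0.   0.5] w 0.0873 t 0.15
[-0.0234, 0.0257, -0.0011] [0.0, 0.0, 3.58]
[-0.0218, 0.0271, -0.0011] [0.0, 0.0, 3.58]
[-0.02, 0.0284, -0.0011] [0.0, 0.0, 3.58]
[-0.0182, 0.0296, -0.0011] [0.0, 0.0, 3.58]
[-0.0163, 0.0307, -0.0011] [0.0, 0.0, 3.58]
[-0.0144, 0.0317, -0.0011] [0.0, 0.0, 3.58]
[-0.0124, 0.0325, -0.0011] [0.0, 0.0, 3.58]
[-0.0103, 0.0332, -0.0011] [0.0, 0.0, 3.58]
[-0.0082, 0.0338, -0.0011] [0.0, 0.0, 3.58]
[-0.0061, 0.0342, -0.0011] [0.0, 0.0, 3.58]
[-0.004, 0.0346, -0.0011] [0.0, 0.0, 3.58]
[-0.0018, 0.0347, -0.0011] [0.0, 0.0, 3.58]
[0.0004, 0.0348, -0.0011] [0.0, 0.0, 3.58]
[0.0026, 0.0347, -0.0011] [0.0, 0.0, 3.58]
[0.0047, 0.0345, -0.0011] [0.0, 0.0, 3.58]
[0.0069, 0.0341, -0.0011] [0.0, 0.0, 3.58]
```

Call:
{"method": "carry_out", "body": {"plan": [{"grip": 0,"dp": [-0.023,0.026,-0.002],"rotation": [0,0,3.6]},{"grip": 0,"dp": [-0.022,0.027,-0.002],"rotation": [0,0,3.6]},{"grip": 0,"dp": [-0.02,0.028,-0.002],"rotation": [0,0,3.6]},{"grip": 0,"dp": [-0.018,0.03,-0.002],"rotation": [0,0,3.6]},{"grip": 0,"dp": [-0.016,0.031,-0.002],"rotation": [0,0,3.6]},{"grip": 0,"dp": [-0.014,0.032,-0.002],"rotation": [0,0,3.6]},{"grip": 0,"dp": [-0.012,0.032,-0.002],"rotation": [0,0,3.6]},{"grip": 0,"dp": [-0.01,0.033,-0.002],"rotation": [0,0,3.6]}]}}

```text
time_s: 0.82
tool_pos: [0.3452, 0.3627, 0.2319]
tool_rot: [-179.8, 0.6, 41.2]
force: [1.1, 0.2, 0.2]
grip_width: 0.0873
```

Call:
{"method": "carry_out", "body": {"plan": [{"grip": 0,"dp": [-0.008,0.034,-0.002],"rotation": [0,0,3.6]},{"grip": 0,"dp": [-0.006,0.034,-0.002],"rotation": [0,0,3.6]},{"grip": 0,"dp": [-0.004,0.035,-0.002],"rotation": [0,0,3.6]},{"grip": 0,"dp": [-0.002,0.035,-0.002],"rotation": [0,0,3.6]},{"grip": 0,"dp": [0,0.035,-0.002],"rotation": [0,0,3.6]},{"grip": 0,"dp": [0.003,0.035,-0.002],"rotation": [0,0,3.6]},{"grip": 0,"dp": [0.005,0.035,-0.002],"rotation": [0,0,3.6]},{"grip": 0,"dp": [0.007,0.034,-0.002],"rotation": [0,0,3.6]}]}}

```text
time_s: 1.48
tool_pos: [0.4747, 0.0987, 0.2476]
tool_rot: [180.0, 0.6, 11.0]
force: [0.3, 0.0, 1.1]
grip_width: 0.0868
```

Run:
```python
from h import *
go([.5445,-.322,.15],-45)
p=env.camera_params('wrist'); o=env.get_obs(); R=Ro.from_euler('xyz',o['tool_rot'],degrees=True)
for z in(.0,.1,.2): print(z,proj(p,o['tool_pos']+R.apply([0,0,z])))
```

```text
pose [0.4747 0.0987 0.2476] [179.95   0.58  10.96] F [0.3 0.  1.1] w 0.0868 t 1.4833
[-0.0008, 0.0328, 0.0075] [0.03, 0.04, 4.3]
[0.0016, 0.0328, 0.0075] [0.03, 0.04, 4.3]
[0.0041, 0.0325, 0.0075] [0.03, 0.04, 4.3]
[0.0065, 0.0321, 0.0075] [0.03, 0.04, 4.3]
[0.0089, 0.0316, 0.0075] [0.03, 0.04, 4.3]
[0.0113, 0.0308, 0.0075] [0.03, 0.04, 4.3]
[0.0135, 0.0299, 0.0075] [0.03, 0.04, 4.3]
[0.0157, 0.0288, 0.0075] [0.03, 0.04, 4.3]
[0.0178, 0.0275, 0.0075] [0.03, 0.04, 4.3]
[0.0199, 0.0261, 0.0075] [0.03, 0.04, 4.3]
[0.0218, 0.0246, 0.0075] [0.03, 0.04, 4.3]
[0.0235, 0.0229, 0.0075] [0.03, 0.04, 4.3]
[0.0252, 0.021, 0.0075] [0.03, 0.04, 4.3]
0.0 [278.38707038 258.21374375]
0.1 [278.2933417  210.75793314]
0.2 [278.24921996 188.29238814]
```

Call:
{"method": "carry_out", "body": {"plan": [{"grip": 0.4,"dp": [-0.001,0.033,0.006],"rotation": [0,0,4.3]},{"grip": 0.4,"dp": [0.002,0.033,0.006],"rotation": [0,0,4.3]},{"grip": 0.4,"dp": [0.004,0.033,0.006],"rotation": [0,0,4.3]},{"grip": 0.4,"dp": [0.007,0.032,0.006],"rotation": [0,0,4.3]},{"grip": 0.4,"dp": [0.009,0.032,0.006],"rotation": [0,0,4.3]},{"grip": 0.4,"dp": [0.011,0.031,0.006],"rotation": [0,0,4.3]},{"grip": 0.4,"dp": [0.014,0.03,0.007],"rotation": [0,0,4.3]},{"grip": 0.4,"dp": [0.016,0.029,0.007],"rotation": [0,0,4.3]}]}}

```text
time_s: 2.15
tool_pos: [0.5176, -0.176, 0.1978]
tool_rot: [179.9, 0.1, -25.2]
force: [0.7, -0.1, 1.2]
grip_width: 0.0532
```

Call:
{"method": "carry_out", "body": {"plan": [{"grip": 0.4,"dp": [0.018,0.028,0.008],"rotation": [0,0,4.3]},{"grip": 0.4,"dp": [0.02,0.026,0.008],"rotation": [0,0,4.3]},{"grip": 0.4,"dp": [0.022,0.025,0.008],"rotation": [0,0,4.3]},{"grip": 0.4,"dp": [0.023,0.023,0.008],"rotation": [0,0,4.3]},{"grip": 0.4,"dp": [0.025,0.021,0.008],"rotation": [0,0,4.3]},{"grip": 0.4,"dp": [0,0,0],"rotation": [0,0,0]}]}}

```text
time_s: 2.65
tool_pos: [0.5349, -0.3537, 0.1532]
tool_rot: [179.6, 0.1, -48.3]
force: [-1.4, -0.1, -0.2]
grip_width: 0.052
```

Run:
```python
from h import *
p,im=snap('wrist','w1')
H,S,V=[cv2.cvtColor(im,cv2.COLOR_RGB2HSV)[...,i].astype(int) for i in range(3)]
n,l,st,c=cv2.connectedComponentsWithStats(((S>110)&(H<16)&(V>30)).astype(np.uint8))
for i in range(1,n):
    if st[i,4]>100: print(st[i],c[i].round(1),onz(p,c[i],.05))
print('expect',proj(p,[.5445,-.322,.058]),proj(p,[.5445,-.322,.022]))
go([.5445,-.322,.1],-45)
```

```text
[248 157  22  25 380] [259.1 168.4] [ 0.54981475 -0.31996549  0.05      ]
expect [255.9629989  176.64070328] [258.66164399 170.32469183]
pose [ 0.5355 -0.3507  0.1537] [ 1.797e+02  1.500e-01 -4.804e+01] F [ 0.4 -0.7  0.7] w 0.0527 t 2.7
[-0.0076, -0.0131, 0.0268] [0.15, 0.08, -1.52]
[-0.0073, -0.0132, 0.0268] [0.15, 0.08, -1.52]
```

View pics/w1.png

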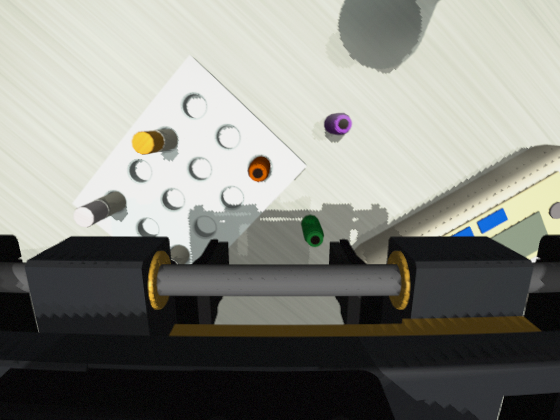

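The wrist view shows the amber vial at (259,168) with its mouth at about (260,174), green at (313,231) and purple at (338,123). I overshot by about 30 mm, so I'll correct from this.

Run:
```python
from h import *
im=cv2.imread('pics/w1.png')[:,:,::-1];p=env.camera_params('wrist')
g=cv2.cvtColor(im[150:190,240:280],cv2.COLOR_RGB2GRAY)
ys,xs=np.where((g<45)); print(len(xs),xs.mean()+240,ys.mean()+150, onz(p,(xs.mean()+240,ys.mean()+150),.057))
# pocket rims, column direction neighbours: average of neighbours of the vial pocket
print([onz(p,q,.022).round(4) for q in((229,136),(200.5,168),(232.5,196))])
go([.546,-.3205,.1],-46)
```

```text
137 260.8905109489051 166.83211678832117 [ 0.55309952 -0.31665352  0.057     ]
[array([ 0.5502, -0.2801,  0.022 ]), array([ 0.5122, -0.279 ,  0.022 ]), array([ 0.5118, -0.3164,  0.022 ])]
pose [ 0.5355 -0.3507  0.1537] [ 1.797e+02  1.500e-01 -4.804e+01] F [ 0.4 -0.7  0.7] w 0.0527 t 2.7
[-0.0077, -0.0141, 0.0268] [0.15, 0.08, -1.02]
[-0.0074, -0.0142, 0.0268] [0.15, 0.08, -1.02]
```

Call:
{"method": "carry_out", "body": {"plan": [{"grip": 0.4,"dp": [-0.0035,-0.015,0.02],"rotation": [0,0,-1]},{"grip": 0.4,"dp": [-0.0035,-0.016,0.02],"rotation": [0,0,-1]},{"grip": 0.4,"dp": [0,0,0],"rotation": [0,0,0]},{"grip": 0.4,"dp": [0,0,0],"rotation": [0,0,0]}]}}

```text
time_s: 3.03
tool_pos: [0.5537, -0.3231, 0.113]
tool_rot: [179.8, 0.2, -45.9]
force: [-0.4, -0.8, 0.6]
grip_width: 0.0518
```

Run:
```python
from h import *
go([.5485,-.3195,.1],-46)
print(np.abs(env.get_obs()['joint_velocities']).max())
p,im=snap('wrist','w2')
q=[proj(p,[.5485,-.3195,z]) for z in(.058,.048,.022)];print(q)
H,S,V=[cv2.cvtColor(im,cv2.COLOR_RGB2HSV)[...,i].astype(int) for i in range(3)]
n,l,st,c=cv2.connectedComponentsWithStats(((S>110)&(H<16)&(V>30)).astype(np.uint8))
for i in range(1,n):
    if st[i,4]>100: print(st[i],c[i].round(1))
cv2.imwrite('pics/w2c.png',cv2.resize(im[120:270,180:380,::-1],None,fx=4,fy=4))
```

```text
pose [ 0.5537 -0.3231  0.113 ] [179.76   0.21 -45.89] F [-0.4 -0.8  0.6] w 0.0518 t 3.0333
[-0.0061, 0.0012, 0.013] [0.24, 0.21, 0.11]
1.8839621955223995
[array([269.22639794, 228.97873229]), array([269.64976247, 224.7092304 ]), array([270.60509839, 215.08059073])]
[259 205  24  35 603] [270.6 221.2]
```

View pics/w2c.png

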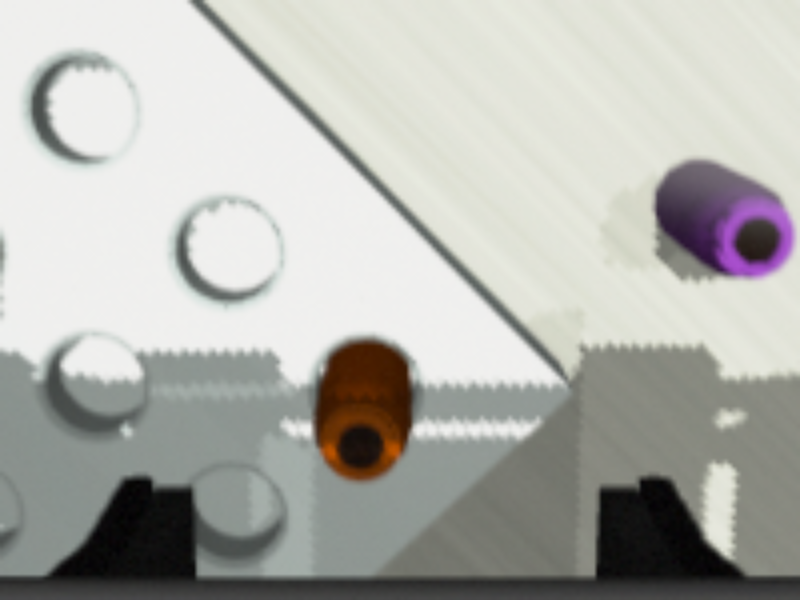

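The vial mouth is at crop (361,447), which is px (270.3,231.8), between the open fingers; the estimate becomes (0.5477,-0.3213).

Run:
```python
from h import *
go([.5477,-.3213,.027],-46,n=5)
```

```text
pose [ 0.554  -0.3221  0.1129] [179.8    0.25 -45.85] F [ 0.3  0.9 -0.8] w 0.0522 t 3.0833
[-0.0009, 0.0007, 0.0172] [0.04, 0.05, 0.03]
[-0.0009, 0.0007, 0.0172] [0.04, 0.05, 0.03]
[-0.001, 0.0008, 0.0172] [0.04, 0.05, 0.03]
[-0.001, 0.0008, 0.0172] [0.04, 0.05, 0.03]
[-0.001, 0.0008, 0.0172] [0.04, 0.05, 0.03]
```

Call:
{"method": "carry_out", "body": {"plan": [{"grip": 0.4,"dp": [-0.0025,0.002,0.014],"rotation": [0,0,0]},{"grip": 0.4,"dp": [-0.0025,0.002,0.014],"rotation": [0,0,0]},{"grip": 0.4,"dp": [0,0,0.014],"rotation": [0,0,0]},{"grip": 0.4,"dp": [0,0,0.012],"rotation": [0,0,0]},{"grip": 0.4,"dp": [0,0,0.01],"rotation": [0,0,0]},{"grip": 0.4,"dp": [0,0,0],"rotation": [0,0,0]}]}}

```text
time_s: 3.58
tool_pos: [0.5504, -0.3226, 0.0533]
tool_rot: [-179.9, -0.3, -45.7]
force: [-1.4, 1.2, -0.1]
grip_width: 0.0522
```

Run:
```python
from h import *
go([.5477,-.3213,.027],-46,n=1)
```

```text
pose [ 0.5504 -0.3226  0.0533] [-179.86   -0.27  -45.73] F [-1.4  1.2 -0.1] w 0.0522 t 3.5833
[-0.003, 0.001, 0.0263] [-0.14, -0.27, 0.27]
```

Call:
{"method": "carry_out", "body": {"plan": [{"grip": 0.4,"dp": [-0.003,0.001,0.012],"rotation": [0,0,0]},{"grip": 0.4,"dp": [0,0,0.01],"rotation": [0,0,0]},{"grip": 0.4,"dp": [0,0,0.004],"rotation": [0,0,0]},{"grip": 0.4,"dp": [0,0,0],"rotation": [0,0,0]}]}}

```text
time_s: 3.92
tool_pos: [0.5479, -0.3218, 0.0253]
tool_rot: [-179.9, -0.3, -45.7]
force: [-0.4, -0.7, 0.4]
grip_width: 0.0524
```

Run:
```python
from h import *
go([.5477,-.3213,.027],-46,n=1)
```

```text
pose [ 0.5479 -0.3218  0.0253] [-179.86   -0.33  -45.74] F [-0.4 -0.7  0.4] w 0.0524 t 3.9167
[-0.0005, -0.0002, -0.0017] [-0.14, -0.33, 0.26]
```

Call:
{"method": "carry_out", "body": {"plan": [{"grip": 1,"dp": [0,0,0],"rotation": [0,0,0]},{"grip": 1,"dp": [0,0,0],"rotation": [0,0,0]},{"grip": 1,"dp": [0,0,0],"rotation": [0,0,0]},{"grip": 1,"dp": [0,0,0],"rotation": [0,0,0]},{"grip": 1,"dp": [0,0,0],"rotation": [0,0,0]},{"grip": 1,"dp": [0,0,0],"rotation": [0,0,0]}], "force": 15}}

```text
time_s: 4.42
tool_pos: [0.5488, -0.3225, 0.0264]
tool_rot: [-179.8, -0.4, -45.7]
force: [-0.0, 0.2, -0.1]
grip_width: 0.0202
```

Run:
```python
from h import *
go([.5477,-.3213,.16],-46,n=6)
```

```text
pose [ 0.5488 -0.3225  0.0264] [-179.83   -0.44  -45.74] F [-0.   0.2 -0.1] w 0.0202 t 4.4167
[-0.0001, -0.0001, -0.0223] [-0.03, -0.07, 0.04]
[-0.0001, -0.0001, -0.0223] [-0.03, -0.07, 0.04]
[-0.0002, -0.0, -0.0223] [-0.03, -0.07, 0.04]
[-0.0002, -0.0, -0.0223] [-0.03, -0.07, 0.04]
[-0.0002, -0.0, -0.0223] [-0.03, -0.07, 0.04]
[-0.0002, -0.0, -0.0223] [-0.03, -0.07, 0.04]
```

Not fully closed yet (20 mm against an 18 mm body), so I'll wait a little and then lift.

Call:
{"method": "carry_out", "body": {"plan": [{"grip": 1,"dp": [0,0,0],"rotation": [0,0,0]},{"grip": 1,"dp": [0,0,0],"rotation": [0,0,0]},{"grip": 1,"dp": [0,0,0],"rotation": [0,0,0]}]}}

```text
time_s: 4.67
tool_pos: [0.5486, -0.3222, 0.0266]
tool_rot: [-179.8, -0.4, -45.7]
force: [0.4, -0.7, -0.0]
grip_width: 0.0167
```

Call:
{"method": "carry_out", "body": {"plan": [{"grip": 1,"dp": [0,0,-0.008],"rotation": [0,0,0]},{"grip": 1,"dp": [0,0,-0.015],"rotation": [0,0,0]},{"grip": 1,"dp": [0,0,-0.022],"rotation": [0,0,0]},{"grip": 1,"dp": [0,0,-0.025],"rotation": [0,0,0]},{"grip": 1,"dp": [0,0,-0.025],"rotation": [0,0,0]},{"grip": 1,"dp": [0,0,-0.02],"rotation": [0,0,0]},{"grip": 1,"dp": [0,0,0],"rotation": [0,0,0]}]}}

```text
time_s: 5.25
tool_pos: [0.5473, -0.323, 0.1523]
tool_rot: [-179.8, -0.5, -45.9]
force: [-0.7, -0.0, -0.4]
grip_width: 0.0169
```

Run:
```python
from h import *
go([.585,-.01,.17],-14)
```

```text
pose [ 0.5473 -0.323   0.1523] [-179.85   -0.5   -45.85] F [-0.7 -0.  -0.4] w 0.0169 t 5.25
[-0.022, -0.0272, -0.0021] [-0.0, -0.06, -3.54]
[-0.0203, -0.0285, -0.0021] [-0.0, -0.06, -3.54]
[-0.0185, -0.0297, -0.002] [-0.0, -0.06, -3.54]
[-0.0166, -0.0308, -0.002] [-0.0, -0.06, -3.54]
[-0.0147, -0.0318, -0.002] [-0.0, -0.06, -3.54]
[-0.0127, -0.0326, -0.002] [-0.0, -0.06, -3.54]
[-0.0107, -0.0334, -0.002] [-0.0, -0.06, -3.54]
[-0.0086, -0.034, -0.002] [-0.0, -0.06, -3.54]
[-0.0065, -0.0344, -0.002] [-0.0, -0.06, -3.54]
```

Call:
{"method": "carry_out", "body": {"plan": [{"grip": 1,"dp": [-0.022,-0.027,-0.004],"rotation": [0,0,-3.6]},{"grip": 1,"dp": [-0.02,-0.028,-0.004],"rotation": [0,0,-3.6]},{"grip": 1,"dp": [-0.019,-0.03,-0.004],"rotation": [0,0,-3.6]},{"grip": 1,"dp": [-0.017,-0.031,-0.003],"rotation": [0,0,-3.6]},{"grip": 1,"dp": [-0.015,-0.03,-0.003],"rotation": [0,0,-3.6]},{"grip": 1,"dp": [-0.012,-0.028,-0.002],"rotation": [0,0,-3.6]},{"grip": 1,"dp": [-0.009,-0.025,-0.002],"rotation": [0,0,-3.6]},{"grip": 1,"dp": [-0.006,-0.02,-0.002],"rotation": [0,0,-3.6]}]}}

```text
time_s: 5.92
tool_pos: [0.5706, -0.0742, 0.1825]
tool_rot: [179.6, -1.2, -16.8]
force: [-0.4, 0.1, 0.1]
grip_width: 0.0168
```

Call:
{"method": "carry_out", "body": {"plan": [{"grip": 1,"dp": [0,0,0],"rotation": [0,0,-2]},{"grip": 1,"dp": [0,0,0],"rotation": [0,0,0]}]}}

```text
time_s: 6.08
tool_pos: [0.5715, -0.0666, 0.1834]
tool_rot: [179.8, -1.2, -13.9]
force: [-1.3, -0.2, -0.1]
grip_width: 0.017
```

Run:
```python
from h import *
p,im=snap('wrist','w3')
for z in((.4936,.0944,.098),(.5994,.0653,.05),(.5116,.17,.045)): print(proj(p,z))
go([.599,.064,.17],-14)
```

```text
[108.10756711  21.67093499]
[269.02862995  40.81627354]
[130.54275103 -61.55995529]
pose [ 0.5716 -0.0662  0.1833] [179.81  -1.21 -14.  ] F [-0.2  0.1 -0.1] w 0.0163 t 6.1333
[-0.0013, -0.0332, 0.0032] [0.05, -0.3, -0.0]
[-0.0013, -0.0332, 0.0032] [0.05, -0.3, -0.0]
[-0.0013, -0.0332, 0.0033] [0.05, -0.3, -0.0]
[-0.0012, -0.0332, 0.0033] [0.05, -0.3, -0.0]
```

View pics/w3.png

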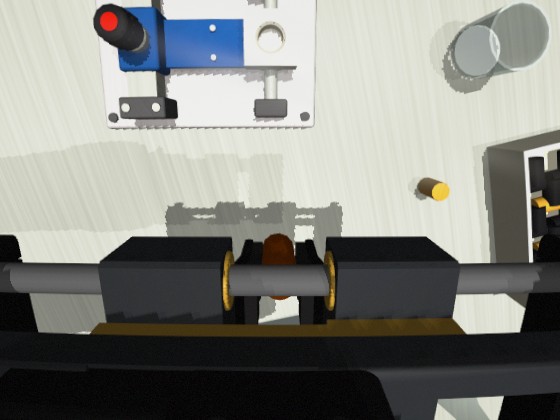

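The nest is at (271.5,37.5), about 3 px off the prediction; the red knob top at (108.5,21) matches. The vial is held centrally at (278,240), and the cap and beaker are clear. I'll move closer and measure nest and vial in the same picture.

Run:
```python
from h import *
p=env.camera_params('wrist');o=env.get_obs();R=Ro.from_euler('xyz',o['tool_rot'],degrees=True)
for q in((0,-.009,.0184),(0,-.007,.0184),(0,-.011,.0184),(.009,0,.0184)): print(q,proj(p,o['tool_pos']+R.apply(q)))
im=cv2.imread('pics/w3.png')
hs=cv2.cvtColor(im,cv2.COLOR_BGR2HSV).astype(int)
m=(hs[...,1]>110)&(hs[...,0]<16)&(hs[...,2]>30);m[:215]=0;m[262:]=0;m[:,:240]=0;m[:,320:]=0
ys,xs=np.where(m);print(ys.min(),xs.min(),xs.max(),xs[ys==ys.min()].mean())
go([.592,.027,.15],-14)
```

```text
(0, -0.009, 0.0184) [278.13998324 231.13150514]
(0, -0.007, 0.0184) [278.14162672 234.48551245]
(0, -0.011, 0.0184) [278.13833644 227.75920924]
(0.009, 0, 0.0184) [293.82408091 246.06843783]
234 262 295 277.0
pose [ 0.5716 -0.0662  0.1833] [179.81  -1.21 -14.  ] F [-0.2  0.1 -0.1] w 0.0163 t 6.1333
[-0.0012, -0.0318, 0.011] [0.06, -0.4, -0.0]
[-0.0011, -0.0318, 0.011] [0.06, -0.4, -0.0]
[-0.001, -0.0318, 0.0111] [0.06, -0.4, -0.0]
```

Call:
{"method": "carry_out", "body": {"plan": [{"grip": 1,"dp": [-0.001,-0.03,0.009],"rotation": [0,0.4,0]},{"grip": 1,"dp": [-0.001,-0.028,0.009],"rotation": [0,0.4,0]},{"grip": 1,"dp": [-0.001,-0.018,0.009],"rotation": [0,0.4,0]},{"grip": 1,"dp": [0,0,0],"rotation": [0,0,0]},{"grip": 1,"dp": [0,0,0],"rotation": [0,0,0]}]}}

```text
time_s: 6.55
tool_pos: [0.5892, 0.0015, 0.1563]
tool_rot: [179.7, -2.7, -15.0]
force: [0.2, -1.3, 0.1]
grip_width: 0.0165
```

Run:
```python
from h import *
go([.592,.027,.15],-14)
p,im=snap('wrist','w4')
print(proj(p,[.602,.0677,.05]),proj(p,[.4936,.0944,.098]))
cv2.imwrite('pics/w4c.png',cv2.resize(im[70:260,60:340,::-1],(784,532),interpolation=cv2.INTER_CUBIC))
o=env.get_obs();R=Ro.from_euler('xyz',o['tool_rot'],degrees=True)
print(o['tool_pos'])
hs=cv2.cvtColor(im,cv2.COLOR_RGB2HSV).astype(int)
m=(hs[...,1]>110)&(hs[...,0]<16)&(hs[...,2]>30);m[:215]=0;m[262:]=0;m[:,:240]=0;m[:,320:]=0
ys,xs=np.where(m);print(ys.min(),xs.min(),xs.max(),xs[ys==ys.min()].mean())
```

```text
pose [0.5892 0.0015 0.1563] [179.65  -2.66 -14.97] F [ 0.2 -1.3  0.1] w 0.0165 t 6.55
[-0.0042, -0.0254, 0.006] [0.37, -2.66, -0.98]
[265.6322689  124.80654316] [ 91.86309033 130.3064803 ]
[0.58906962 0.00168761 0.15621183]
234 262 295 277.0
```

View pics/w4c.png

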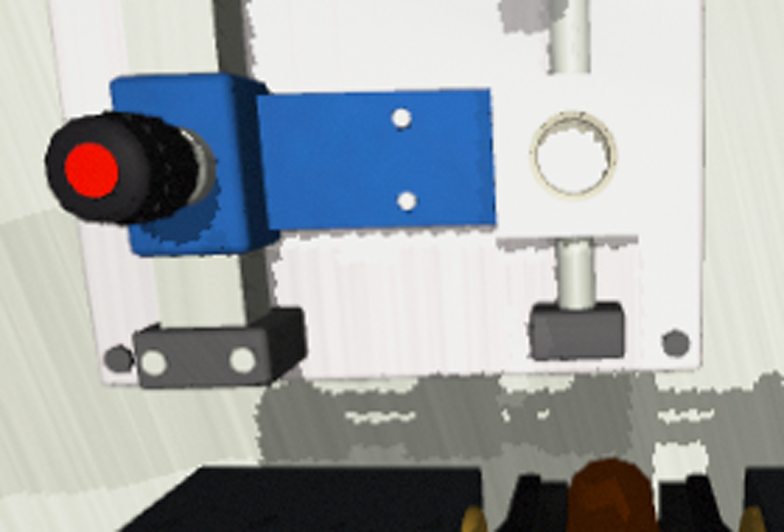

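Tilt came from my sign slip on the pitch row; I'll fix it. The nest pocket is at crop (573,155), which is px (264.8,125.4), within 1 px of the prediction. The knob's red top is at px (92.9,131.1).

Run:
```python
from h import *
p=env.camera_params('wrist')
n=onz(p,(264.8,125.4),.05);k=onz(p,(92.9,131.1),.098);print(n,k,np.linalg.norm((n-k)[:2]),np.degrees(np.arctan2(*(n-k)[1::-1])))
print('e edges',np.degrees(np.arctan2(*(onz(p,(60+495/2.8,70+88/2.8),.05)-onz(p,(60+260/2.8,70+95/2.8),.05))[1::-1])),np.degrees(np.arctan2(*(onz(p,(60+495/2.8,70+226/2.8),.05)-onz(p,(60+280/2.8,70+231/2.8),.05))[1::-1])))
go([n[0]+.0004,n[1]+.0014,.12],-14)
```

```text
[0.60103025 0.06764727 0.05      ] [0.49388564 0.09394564 0.098     ] 0.11032485254508069 -13.790481468642225
e edges -13.743973085163201 -14.177900464458627
pose [0.5891 0.0017 0.1562] [179.67  -2.63 -14.97] F [-0.2  0.4  0.2] w 0.0166 t 6.6
[-0.0024, -0.0228, 0.0118] [0.12, -0.88, -0.33]
[-0.0021, -0.0228, 0.0119] [0.12, -0.88, -0.33]
[-0.0017, -0.0228, 0.012] [0.12, -0.88, -0.33]
```

Call:
{"method": "carry_out", "body": {"plan": [{"grip": 1,"dp": [-0.002,-0.023,0.01],"rotation": [0.1,-0.9,-0.4]},{"grip": 1,"dp": [-0.002,-0.023,0.01],"rotation": [0.1,-0.9,-0.4]},{"grip": 1,"dp": [-0.002,-0.018,0.01],"rotation": [0.1,-0.9,-0.4]},{"grip": 1,"dp": [0,0,0],"rotation": [0,0,0]},{"grip": 1,"dp": [0,0,0],"rotation": [0,0,0]}]}}

```text
time_s: 7.02
tool_pos: [0.6028, 0.0536, 0.1284]
tool_rot: [179.8, -0.1, -14.8]
force: [-0.9, -2.1, 0.4]
grip_width: 0.0166
```

Run:
```python
from h import *
go([.6014,.0691,.095],-13.9)
```

```text
pose [0.6028 0.0536 0.1284] [ 1.7982e+02 -1.3000e-01 -1.4780e+01] F [-0.9 -2.1  0.4] w 0.0166 t 7.0167
[-0.0027, -0.0074, 0.0167] [0.09, -0.06, -0.44]
[-0.0026, -0.0074, 0.0167] [0.09, -0.06, -0.44]
```

Call:
{"method": "carry_out", "body": {"plan": [{"grip": 1,"dp": [-0.003,-0.009,0.012],"rotation": [0.1,0,-0.5]},{"grip": 1,"dp": [-0.002,-0.006,0.012],"rotation": [0.1,0,-0.4]},{"grip": 1,"dp": [0,0,0.006],"rotation": [0,0,0]},{"grip": 1,"dp": [0,0,0],"rotation": [0,0,0]},{"grip": 1,"dp": [0,0,0],"rotation": [0,0,0]}]}}

```text
time_s: 7.43
tool_pos: [0.6019, 0.0635, 0.0972]
tool_rot: [180.0, -0.3, -14.3]
force: [0.3, -0.2, 0.6]
grip_width: 0.0168
```

Run:
```python
from h import *
go([.6014,.0691,.075],-13.9)
p,im=snap('wrist','w5'); o=env.get_obs()
print(o['tool_pos'],proj(p,[.6010,.0676,.05]))
cv2.imwrite('pics/w5c.png',cv2.resize(im[180:300,180:360,::-1],(792,528),interpolation=cv2.INTER_CUBIC))
```

```text
pose [0.6019 0.0635 0.0972] [179.97  -0.29 -14.3 ] F [ 0.3 -0.2  0.6] w 0.0168 t 7.4333
[-0.002, -0.0053, 0.0222] [0.04, -0.29, -0.4]
[0.60182837 0.06336323 0.09724114] [274.89839411 225.37078627]
```

View pics/w5c.png

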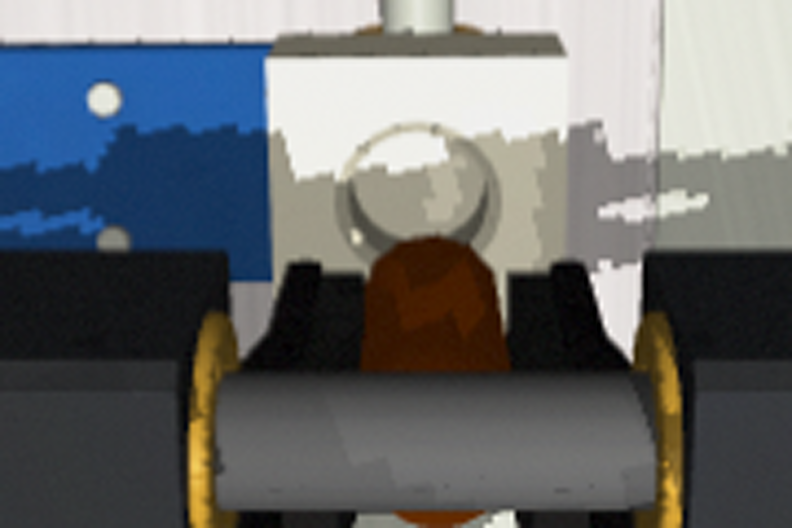

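The nest pocket centre at crop (417,200) is px (274.9,225.5), exactly where predicted, and the vial's bottom edge at row 234 agrees with the offset I found. Align, then descend.

Call:
{"method": "carry_out", "body": {"plan": [{"grip": 1,"dp": [-0.002,-0.005,0.01],"rotation": [0,-0.3,-0.4]},{"grip": 1,"dp": [0,0,0.004],"rotation": [0,0,0]},{"grip": 1,"dp": [0,0,0],"rotation": [0,0,0]},{"grip": 1,"dp": [0,0,0],"rotation": [0,0,0]}]}}

```text
time_s: 7.82
tool_pos: [0.6016, 0.0686, 0.0826]
tool_rot: [180.0, -0.0, -13.9]
force: [-0.5, 0.0, 0.5]
grip_width: 0.0169
```

Run:
```python
from h import *
go([.6014,.0691,.073],-13.9,n=1)
```

```text
pose [0.6016 0.0686 0.0826] [ 1.7999e+02 -3.0000e-02 -1.3920e+01] F [-0.5  0.   0.5] w 0.0169 t 7.8167
[-0.0003, -0.0004, 0.0096] [0.01, -0.03, -0.02]
```

Call:
{"method": "carry_out", "body": {"plan": [{"grip": 1,"dp": [0,-0.0005,0.006],"rotation": [0,0,0]},{"grip": 1,"dp": [0,0,0.006],"rotation": [0,0,0]},{"grip": 1,"dp": [0,0,0.005],"rotation": [0,0,0]},{"grip": 1,"dp": [0,0,0.004],"rotation": [0,0,0]},{"grip": 1,"dp": [0,0,0],"rotation": [0,0,0]},{"grip": 1,"dp": [0,0,0],"rotation": [0,0,0]}]}}

```text
time_s: 8.32
tool_pos: [0.6017, 0.0688, 0.0593]
tool_rot: [180.0, -0.0, -13.9]
force: [-0.4, 1.2, 0.3]
grip_width: 0.0164
```

Run:
```python
from h import *
go([.6014,.0691,.055],-13.9,n=1)
```

```text
pose [0.6017 0.0688 0.0593] [ 1.7996e+02 -3.0000e-02 -1.3930e+01] F [-0.4  1.2  0.3] w 0.0164 t 8.3167
[-0.0004, -0.0002, 0.0043] [0.04, -0.03, -0.03]
```

Call:
{"method": "carry_out", "body": {"plan": [{"grip": 1,"dp": [0,0,0.002],"rotation": [0,0,0]},{"grip": 1,"dp": [0,0,0.002],"rotation": [0,0,0]},{"grip": 1,"dp": [0,0,0.001],"rotation": [0,0,0]},{"grip": 1,"dp": [0,0,0],"rotation": [0,0,0]},{"grip": 1,"dp": [0,0,0],"rotation": [0,0,0]}]}}

```text
time_s: 8.73
tool_pos: [0.6023, 0.0689, 0.0545]
tool_rot: [-180.0, -0.1, -13.9]
force: [0.2, -0.3, -0.0]
grip_width: 0.0166
```

Call:
{"method": "carry_out", "body": {"plan": [{"grip": 0.4,"dp": [0,0,0],"rotation": [0,0,0]},{"grip": 0.4,"dp": [0,0,0],"rotation": [0,0,0]},{"grip": 0.4,"dp": [0,0,0],"rotation": [0,0,0]},{"grip": 0.4,"dp": [0,0,0],"rotation": [0,0,0]},{"grip": 0.4,"dp": [0,0,0],"rotation": [0,0,0]}]}}

```text
time_s: 9.15
tool_pos: [0.6027, 0.069, 0.0549]
tool_rot: [-180.0, -0.1, -13.9]
force: [-0.3, 0.2, 0.3]
grip_width: 0.0421
```

Call:
{"method": "carry_out", "body": {"plan": [{"grip": 0.4,"dp": [0,0,-0.01],"rotation": [0,0,0]},{"grip": 0.4,"dp": [0,0,-0.02],"rotation": [0,0,0]},{"grip": 0.4,"dp": [0,0,-0.03],"rotation": [0,0,0]},{"grip": 0.4,"dp": [0,0,-0.03],"rotation": [0,0,0]},{"grip": 0.4,"dp": [0,0,-0.03],"rotation": [0,0,0]},{"grip": 0.4,"dp": [0,0,-0.02],"rotation": [0,0,0]},{"grip": 0.4,"dp": [0,0,0],"rotation": [0,0,0]}]}}

```text
time_s: 9.73
tool_pos: [0.6008, 0.0681, 0.203]
tool_rot: [179.9, 0.0, -14.0]
force: [0.9, -0.0, 0.2]
grip_width: 0.0522
```

Run:
```python
from h import *
go([.475,.02,.22],30)
```

```text
pose [0.6008 0.0681 0.203 ] [ 1.7989e+02  3.0000e-02 -1.4010e+01] F [ 0.9 -0.   0.2] w 0.0522 t 9.7333
[-0.0158, 0.011, -0.0024] [0.01, 0.01, -6.29]
[-0.0169, 0.0092, -0.0024] [0.01, 0.01, -6.29]
[-0.0178, 0.0073, -0.0024] [0.01, 0.01, -6.29]
[-0.0185, 0.0053, -0.0024] [0.01, 0.01, -6.29]
[-0.019, 0.0033, -0.0024] [0.01, 0.01, -6.29]
[-0.0192, 0.0012, -0.0024] [0.01, 0.01, -6.29]
[-0.0192, -0.0009, -0.0024] [0.01, 0.01, -6.29]
```

Run:
```python
from h import *
go([.4938,.0940,.175],76.2,n=14)
```

```text
pose [0.6008 0.0681 0.203 ] [ 1.7989e+02  3.0000e-02 -1.4010e+01] F [ 0.9 -0.   0.2] w 0.0522 t 9.7333
[-0.0079, 0.0001, 0.002] [0.0, 0.01, -6.44]
[-0.0078, -0.0008, 0.002] [0.0, 0.01, -6.44]
[-0.0077, -0.0017, 0.002] [0.0, 0.01, -6.44]
[-0.0074, -0.0026, 0.002] [0.0, 0.01, -6.44]
[-0.0071, -0.0034, 0.002] [0.0, 0.01, -6.44]
[-0.0067, -0.0041, 0.002] [0.0, 0.01, -6.44]
[-0.0062, -0.0049, 0.002] [0.0, 0.01, -6.44]
[-0.0056, -0.0055, 0.002] [0.0, 0.01, -6.44]
[-0.0049, -0.0061, 0.002] [0.0, 0.01, -6.44]
[-0.0042, -0.0066, 0.002] [0.0, 0.01, -6.44]
[-0.0034, -0.0071, 0.002] [0.0, 0.01, -6.44]
[-0.0026, -0.0074, 0.002] [0.0, 0.01, -6.44]
[-0.0018, -0.0077, 0.002] [0.0, 0.01, -6.44]
[-0.0009, -0.0078, 0.002] [0.0, 0.01, -6.44]
```

Call:
{"method": "carry_out", "body": {"plan": [{"grip": 0.3,"dp": [-0.008,0,0],"rotation": [0,0,-6.5]},{"grip": 0.3,"dp": [-0.008,-0.001,0],"rotation": [0,0,-6.5]},{"grip": 0.3,"dp": [-0.008,-0.002,0],"rotation": [0,0,-6.5]},{"grip": 0.3,"dp": [-0.007,-0.003,0],"rotation": [0,0,-6.5]},{"grip": 0.3,"dp": [-0.007,-0.003,0],"rotation": [0,0,-6.5]},{"grip": 0.3,"dp": [-0.007,-0.004,0],"rotation": [0,0,-6.5]},{"grip": 0.3,"dp": [-0.006,-0.005,0],"rotation": [0,0,-6.5]},{"grip": 0.3,"dp": [-0.006,-0.006,0],"rotation": [0,0,-6.5]}]}}

```text
time_s: 10.4
tool_pos: [0.5375, 0.0813, 0.2059]
tool_rot: [179.7, -0.1, 40.2]
force: [0.5, -0.4, 0.2]
grip_width: 0.061
```

Call:
{"method": "carry_out", "body": {"plan": [{"grip": 0.3,"dp": [-0.005,-0.006,0.005],"rotation": [0,0,-6.5]},{"grip": 0.3,"dp": [-0.004,-0.007,0.005],"rotation": [0,0,-6.5]},{"grip": 0.3,"dp": [-0.003,-0.007,0.005],"rotation": [0,0,-6.5]},{"grip": 0.3,"dp": [-0.003,-0.007,0.005],"rotation": [0,0,-6.5]},{"grip": 0.3,"dp": [-0.002,-0.008,0.005],"rotation": [0,0,-6]},{"grip": 0.3,"dp": [-0.001,-0.008,0],"rotation": [0,0,-4]},{"grip": 0.3,"dp": [0,0,0],"rotation": [0,0,0]},{"grip": 0.3,"dp": [0,0,0],"rotation": [0,0,0]}]}}

```text
time_s: 11.07
tool_pos: [0.4852, 0.0887, 0.1786]
tool_rot: [179.9, 0.1, 78.1]
force: [0.7, -0.4, -0.0]
grip_width: 0.0605
```

Run:
```python
from h import *
go([.4938,.0940,.12],76.2)
p,im=snap('wrist','w6'); print(env.get_obs()['tool_pos'])
hs=cv2.cvtColor(im,cv2.COLOR_RGB2HSV).astype(int)
m=((hs[...,0]<10)|(hs[...,0]>170))&(hs[...,1]>180)&(hs[...,2]>120)
n,l,st,c=cv2.connectedComponentsWithStats(m.astype(np.uint8))
for i in range(1,n):
    if st[i,4]>40: print(st[i],c[i],onz(p,c[i],.098))
print(proj(p,[.6012,.0674,.086]),proj(p,[.6012,.0674,.036]))
```

```text
pose [0.4852 0.0887 0.1786] [1.7988e+02 7.0000e-02 7.8110e+01] F [ 0.7 -0.4 -0. ] w 0.0605 t 11.0667
[0.0035, 0.0036, 0.0293] [0.06, 0.04, 0.96]
[0.0035, 0.0036, 0.0293] [0.06, 0.04, 0.96]
[0.48527634 0.08872142 0.17864853]
[281 220  16  15 185] [288.38378378 226.83783784] [0.4943086  0.09407536 0.098     ]
[282.39693886 341.49379724] [281.90220115 311.23312977]
```

View pics/w6.png

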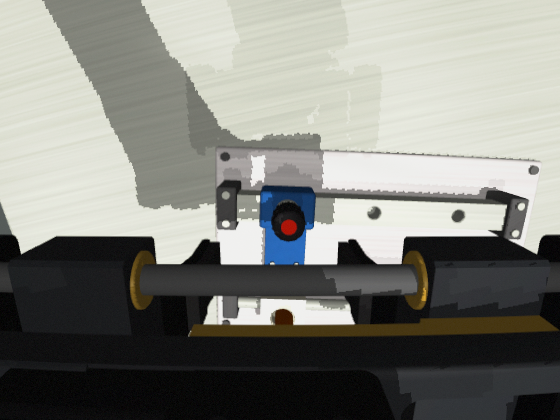

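The vial stands in the nest at (283,318), the knob's red top is at (288,227), and the filling hole is at (374,213). Knob at (0.4942,0.0941).

Call:
{"method": "carry_out", "body": {"plan": [{"grip": 0.3,"dp": [0.0035,0.004,0.018],"rotation": [0,0,1]},{"grip": 0.3,"dp": [0.0035,0.004,0.02],"rotation": [0,0,1]},{"grip": 0.3,"dp": [0,0,0.01],"rotation": [0,0,0]},{"grip": 0.3,"dp": [0,0,0],"rotation": [0,0,0]},{"grip": 0.3,"dp": [0,0,0],"rotation": [0,0,0]}]}}

```text
time_s: 11.53
tool_pos: [0.4983, 0.0932, 0.131]
tool_rot: [179.6, -0.0, 75.5]
force: [0.1, -0.0, 1.3]
grip_width: 0.0606
```

Run:
```python
from h import *
go([.4942,.0941,.066],76.2)
```

```text
pose [0.4983 0.0932 0.131 ] [ 1.7963e+02 -3.0000e-02  7.5550e+01] F [ 0.1 -0.   1.3] w 0.0606 t 11.5333
[-0.0001, -0.0023, 0.0325] [0.18, -0.01, -0.33]
[-0.0001, -0.0022, 0.0325] [0.18, -0.01, -0.33]
```

Call:
{"method": "carry_out", "body": {"plan": [{"grip": 0.3,"dp": [0,-0.0025,0.015],"rotation": [0.2,0,-0.3]},{"grip": 0.3,"dp": [0,-0.002,0.015],"rotation": [0.2,0,-0.3]},{"grip": 0.3,"dp": [0,0,0.012],"rotation": [0,0,0]},{"grip": 0.3,"dp": [0,0,0.01],"rotation": [0,0,0]},{"grip": 0.3,"dp": [0,0,0.004],"rotation": [0,0,0]},{"grip": 0.3,"dp": [0,0,0],"rotation": [0,0,0]},{"grip": 0.3,"dp": [0,0,0],"rotation": [0,0,0]}]}}

```text
time_s: 12.12
tool_pos: [0.4983, 0.0944, 0.0787]
tool_rot: [179.6, -0.3, 76.0]
force: [0.0, 0.2, 0.7]
grip_width: 0.0611
```

Run:
```python
from h import *
go([.4942,.0941,.066],76.2)
```

```text
pose [0.4983 0.0944 0.0787] [179.64  -0.27  76.04] F [0.  0.2 0.7] w 0.0611 t 12.1167
[-0.0014, -0.0039, 0.0126] [0.36, -0.27, -0.16]
```

Call:
{"method": "carry_out", "body": {"plan": [{"grip": 0.3,"dp": [-0.001,-0.004,0.004],"rotation": [0.4,-0.3,-0.2]},{"grip": 0.3,"dp": [0,0,0.006],"rotation": [0,0,0]},{"grip": 0.3,"dp": [0,0,0.003],"rotation": [0,0,0]},{"grip": 0.3,"dp": [0,0,0],"rotation": [0,0,0]}]}}

```text
time_s: 12.45
tool_pos: [0.4954, 0.095, 0.0668]
tool_rot: [179.9, -0.1, 76.3]
force: [-0.3, 0.2, 0.1]
grip_width: 0.061
```

Run:
```python
from h import *
go([.4942,.0941,.066],76.2)
```

```text
pose [0.4954 0.095  0.0668] [ 1.799e+02 -8.000e-02  7.627e+01] F [-0.3  0.2  0.1] w 0.061 t 12.45
[-0.0012, -0.001, 0.0008] [0.1, -0.09, 0.07]
```

Call:
{"method": "carry_out", "body": {"plan": [{"grip": 1,"dp": [-0.001,-0.001,0],"rotation": [0,0,0]},{"grip": 1,"dp": [0,0,0],"rotation": [0,0,0]},{"grip": 1,"dp": [0,0,0],"rotation": [0,0,0]},{"grip": 1,"dp": [0,0,0],"rotation": [0,0,0]},{"grip": 1,"dp": [0,0,0],"rotation": [0,0,0]},{"grip": 1,"dp": [0,0,0],"rotation": [0,0,0]},{"grip": 1,"dp": [0,0,0],"rotation": [0,0,0]},{"grip": 1,"dp": [0,0,0],"rotation": [0,0,0]}], "force": 45}}

```text
time_s: 13.12
tool_pos: [0.4945, 0.0943, 0.0672]
tool_rot: [179.9, -0.1, 76.3]
force: [0.6, 0.4, -0.3]
grip_width: 0.0251
```

Call:
{"method": "carry_out", "body": {"plan": [{"grip": 1,"dp": [0,0,0],"rotation": [0,0,0]},{"grip": 1,"dp": [0,0,0],"rotation": [0,0,0]}]}}

```text
time_s: 13.28
tool_pos: [0.4945, 0.0943, 0.0672]
tool_rot: [179.9, -0.1, 76.3]
force: [0.2, 0.3, -0.0]
grip_width: 0.0251
```

Call:
{"method": "carry_out", "body": {"plan": [{"grip": 1,"dp": [0,0,-0.004],"rotation": [0,0,0]},{"grip": 1,"dp": [0,0,-0.004],"rotation": [0,0,0]},{"grip": 1,"dp": [0,0,-0.004],"rotation": [0,0,0]},{"grip": 1,"dp": [0,0,-0.001],"rotation": [0,0,0]},{"grip": 1,"dp": [0,0,0],"rotation": [0,0,0]}]}}

```text
time_s: 13.7
tool_pos: [0.4944, 0.0942, 0.0783]
tool_rot: [179.8, -0.0, 76.3]
force: [3.6, 0.7, -9.2]
grip_width: 0.0245
```

Run:
```python
from h import *
go([.4945+.0191,.0943+.0777,.081],76.2,n=8)
```

```text
pose [0.4944 0.0942 0.0783] [ 1.7979e+02 -5.0000e-02  7.6270e+01] F [ 3.6  0.7 -9.2] w 0.0245 t 13.7
[0.01, 0.0, -0.0003] [0.03, -0.01, 0.01]
[0.01, 0.0, -0.0003] [0.03, -0.01, 0.01]
[0.01, 0.0, -0.0003] [0.03, -0.01, 0.01]
[0.01, 0.0, -0.0003] [0.03, -0.01, 0.01]
[0.01, 0.0, -0.0003] [0.03, -0.01, 0.01]
[0.01, 0.0, -0.0003] [0.03, -0.01, 0.01]
[0.01, 0.0, -0.0003] [0.03, -0.01, 0.01]
[0.01, 0.0, -0.0003] [0.03, -0.01, 0.01]
```

Call:
{"method": "carry_out", "body": {"plan": [{"grip": 1,"dp": [0,0,-0.0025],"rotation": [0,0,0]},{"grip": 1,"dp": [0,0,-0.0005],"rotation": [0,0,0]}]}}

```text
time_s: 13.87
tool_pos: [0.4944, 0.0941, 0.0808]
tool_rot: [179.8, -0.0, 76.3]
force: [3.9, 1.0, -10.9]
grip_width: 0.0249
```

Call:
{"method": "carry_out", "body": {"plan": [{"grip": 1,"dp": [0.006,0,0],"rotation": [0,0,0]},{"grip": 1,"dp": [0.008,0,0],"rotation": [0,0,0]}]}}

```text
time_s: 14.03
tool_pos: [0.4968, 0.1036, 0.08]
tool_rot: [179.9, 0.3, 76.1]
force: [4.8, -3.0, -11.5]
grip_width: 0.025
```

Call:
{"method": "carry_out", "body": {"plan": [{"grip": 1,"dp": [0.009,0,-0.0005],"rotation": [0,0,0]},{"grip": 1,"dp": [0.009,0,-0.0005],"rotation": [0,0,0]},{"grip": 1,"dp": [0.009,0,-0.0005],"rotation": [0,0,0]},{"grip": 1,"dp": [0.008,0,-0.0005],"rotation": [0,0,0]},{"grip": 1,"dp": [0.008,0,0],"rotation": [0,0,0]},{"grip": 1,"dp": [0.006,0,0],"rotation": [0,0,0]},{"grip": 1,"dp": [0.004,0,0],"rotation": [0,0,0]},{"grip": 1,"dp": [0,0,0],"rotation": [0,0,0]}]}}

```text
time_s: 14.7
tool_pos: [0.51, 0.157, 0.0794]
tool_rot: [180.0, 0.7, 76.0]
force: [2.9, -2.1, -9.7]
grip_width: 0.0249
```

Run:
```python
from h import *
go([.4945+.0191,.0943+.0777,.081],76.2)
o=env.get_obs();d=o['tool_pos']-np.array([.4945,.0943,.0672]);print(np.hypot(*d[:2]),np.degrees(np.arctan2(d[1],d[0])))
```

```text
pose [0.51   0.157  0.0794] [179.96   0.72  76.04] F [ 2.9 -2.1 -9.7] w 0.0249 t 14.7
[0.0154, -0.0001, -0.0018] [0.04, 0.72, -0.16]
0.064581477144834 76.10491839903584
```

Call:
{"method": "carry_out", "body": {"plan": [{"grip": 1,"dp": [0.006,0,-0.001],"rotation": [0,0.5,0]},{"grip": 1,"dp": [0.006,0,-0.0005],"rotation": [0,0,0]},{"grip": 1,"dp": [0.003,0,0],"rotation": [0,0,0]},{"grip": 1,"dp": [0,0,0],"rotation": [0,0,0]}]}}

```text
time_s: 15.03
tool_pos: [0.5135, 0.171, 0.0803]
tool_rot: [180.0, 0.3, 76.0]
force: [3.8, -1.6, -10.1]
grip_width: 0.0252
```

Run:
```python
from h import *
go([.4945+.0191,.0943+.0777,.08],76.2,n=1)
p=env.camera_params('top');
```

```text
pose [0.5135 0.171  0.0803] [180.     0.35  76.  ] F [  3.8  -1.6 -10.1] w 0.0252 t 15.0333
[0.001, -0.0001, 0.0003] [0.0, 0.35, -0.2]
```

Call:
{"method": "carry_out", "body": {"plan": [{"grip": 1,"dp": [0.0015,0,0],"rotation": [0,0,0]},{"grip": 1,"dp": [0,0,0],"rotation": [0,0,0]},{"grip": 1,"dp": [0,0,0.003],"rotation": [0,0,0]},{"grip": 1,"dp": [0,0,0.003],"rotation": [0,0,0]},{"grip": 1,"dp": [0,0,0],"rotation": [0,0,0]}]}}

```text
time_s: 15.45
tool_pos: [0.5139, 0.1727, 0.0742]
tool_rot: [180.0, 0.3, 76.0]
force: [3.7, -3.3, -9.4]
grip_width: 0.0248
```

Call:
{"method": "carry_out", "body": {"plan": [{"grip": 1,"dp": [0,0,0.003],"rotation": [0,0,0]},{"grip": 1,"dp": [0,0,0.002],"rotation": [0,0,0]},{"grip": 1,"dp": [0,0,0.001],"rotation": [0,0,0]},{"grip": 1,"dp": [0,0,0],"rotation": [0,0,0]},{"grip": 1,"dp": [0,0,0],"rotation": [0,0,0]}]}}

```text
time_s: 15.87
tool_pos: [0.5139, 0.1728, 0.0684]
tool_rot: [-180.0, 0.3, 76.0]
force: [2.5, -2.5, -7.7]
grip_width: 0.025
```

Still carrying the spring (7.7 N); I'll go the last bit down until the pin's seat takes the load.

Call:
{"method": "carry_out", "body": {"plan": [{"grip": 1,"dp": [0,0,0.001],"rotation": [0,0,0]},{"grip": 1,"dp": [0,0,0.001],"rotation": [0,0,0]},{"grip": 1,"dp": [0,0,0],"rotation": [0,0,0]}]}}

```text
time_s: 16.12
tool_pos: [0.514, 0.1731, 0.0674]
tool_rot: [-180.0, 0.2, 76.0]
force: [2.3, -2.1, -6.8]
grip_width: 0.0248
```

Call:
{"method": "carry_out", "body": {"plan": [{"grip": 1,"dp": [0,0,0.001],"rotation": [0,0,0]},{"grip": 1,"dp": [0,0,0.001],"rotation": [0,0,0]},{"grip": 1,"dp": [0,0,0],"rotation": [0,0,0]}]}}

```text
time_s: 16.37
tool_pos: [0.5141, 0.1732, 0.0673]
tool_rot: [-179.9, 0.2, 76.0]
force: [1.9, -1.5, -7.6]
grip_width: 0.0254
```

Call:
{"method": "carry_out", "body": {"plan": [{"grip": 1,"dp": [0,0,0.002],"rotation": [0,0,0]},{"grip": 1,"dp": [0,0,0.002],"rotation": [0,0,0]}]}}

```text
time_s: 16.53
tool_pos: [0.5142, 0.1733, 0.067]
tool_rot: [-179.9, 0.1, 76.0]
force: [-6.6, -5.1, 14.8]
grip_width: 0.025
```

Call:
{"method": "carry_out", "body": {"plan": [{"grip": 1,"dp": [0,0,0.002],"rotation": [0,0,0]},{"grip": 1,"dp": [0,0,0.002],"rotation": [0,0,0]}]}}

```text
time_s: 16.7
tool_pos: [0.5142, 0.1733, 0.067]
tool_rot: [-179.8, 0.1, 76.0]
force: [-4.6, -4.9, 12.4]
grip_width: 0.0249
```

The plunger has bottomed: the force turned upward while z stayed at its original home value of 0.067. Final visual check.

Call:
{"method": "carry_out", "body": {"plan": [{"grip": 1,"dp": [0,0,0.0005],"rotation": [0,0,0]},{"grip": 1,"dp": [0,0,0.0005],"rotation": [0,0,0]}]}}

```text
time_s: 16.87
tool_pos: [0.5141, 0.1733, 0.0672]
tool_rot: [-179.8, 0.1, 76.0]
force: [-0.9, -3.5, 1.5]
grip_width: 0.0247
```

Run:
```python
from h import *
pt,t=snap('top','t9');ps,s=snap('side','s9')
o=env.get_obs();print(o['tool_pos'],o['force'],o['grip_width'],o['time_s'])
v=np.array([.6012,.0676,0])+np.array([.0193,.0776,0])
for z in(.036,.086): print(proj(pt,v+[0,0,z]),proj(ps,v+[0,0,z]))
a=cv2.resize(t[180:300,85:255],(400,282),interpolation=cv2.INTER_CUBIC)
b=cv2.resize(s[90:225,165:280],(400,470),interpolation=cv2.INTER_CUBIC)
c=cv2.resize(t[225:315,335:435],(400,188*1),interpolation=cv2.INTER_CUBIC)
cv2.imwrite('pics/f.png',np.hstack([np.vstack([a,c]),b])[:,:,::-1])
```

```text
[0.51412727 0.1733302  0.06714067] [-1.61367007 -3.72243895  4.06506706] 0.02494120386501916 16.9667
[181.06773264 214.82933705] [243.86204493 176.22291116]
[175.33820937 211.89732418] [242.95899855 159.78026407]
```

View pics/f.png

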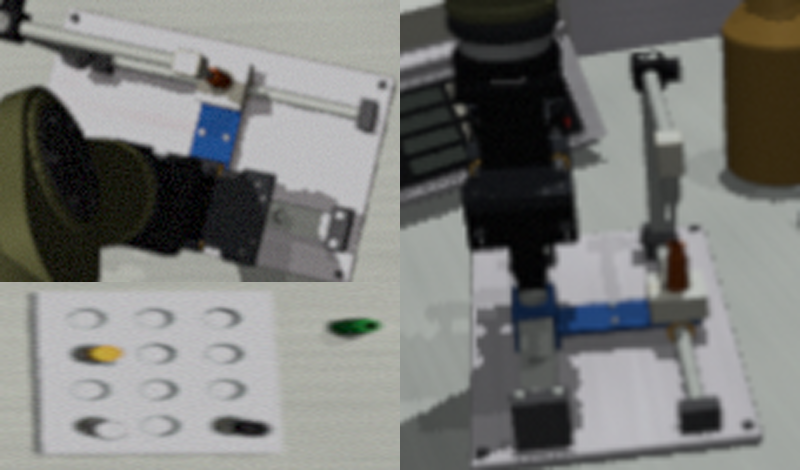

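The vial stands upright in the nest under the nozzle: its mouth in the side view is at crop (677,241), against (671,243) expected for a fully seated vial. The tray's capped vials and the green one have not moved. Handing in.

```bash
python3 -c "
from cell import env
print(env.sign_off())"
```

```text
the job is handed in; nothing more can be done
None
```

The job is handed in at about 17 s of the 51 s allowed. The amber vial is fully down in the nest and the carriage is locked at the filling hole. The gripper still holds the knob with the pin home. `sign_off` reported no verdict.

**Last checks:**
- **Pin:** the plunger stopped at its original height (TCP z 0.067 m). The force turned upward when I pressed further, so the pin is seated in the hole.
- **Carriage:** the knob moved about 81 mm from the loading hole, against 80 mm nominal, which is within the 1–2 mm play.
- **Vial:** it stands upright under the nozzle, with its mouth within about 2 px of the fully seated position in the side view.
- **Other objects:** the capped vials and the green vial look unmoved in the final pictures. I did not re-check the loose caps, flask or beaker there.

**Slips along the way:** one wrong tilt sign and an overshoot of about 30 mm, both in free air and corrected before any contact. No check failed at the end.

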